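# Couple the sweeper of a vegetable cutter to its drive pin

## Task

The blue sweeper sits loosely on the drive shaft of the vegetable cutter, propped up on the drive pin. With a fingertip, push one of its arms round, either way, until the notch in its hub lies over the pin, then press down on the hub's cap until the sweeper is fully home, and take the hand away. Only push and press it, without forcing it and without lifting it, and leave everything else on the table where it is.

Things in the scene. Friction and masses are not known exactly. Their poses are not given: they have to be found in the camera images.
- cutter: Fixed grey vegetable cutter, 250 x 232 mm, head off. Origin on the table under the axis of its round aluminium chamber; z up, -x towards the chute. Chamber open above: floor at height 150 mm, wall 210 mm inside diameter with a gap at the chute, rim at 196 mm; two small hinge lugs 140 mm from the axis towards +x, up to 211 mm. A fixed steel pan, 65 mm high, stands under the chute.
- sweeper: Blue plastic sweeper in the chamber: round hub with three straight arms, turning on the drive shaft. Origin on the axis, centre of the underside (168 mm above the table at the start); x axis through the middle of the notch, z up. Hub collar: radius 40 mm, 14 mm high. It turns either way without end (drag 0.06 N m), stops where left, and pushes sideways do not tip it.
- cap (a point): Middle of the flat top of the sweeper's cap (radius 24 mm), on the axis, 30 mm above the sweeper's underside; 198 mm above the table at the start, 186 mm when home. A white pointer on it points to the notch. The sweeper grips the shaft by an O-ring: it stays at the height where it is left and needs 4 to 7 N to slide down when nothing is in the way.
- notch (a point): Mouth of the notch in the hub collar, at the collar's top edge, 40 mm from the axis. The notch is a straight radial slot, 16 mm wide, cut through the collar's whole height from radius 24 to 40 mm. Axes as the sweeper.
- pin (a point): Top of the outer end of the drive pin, 66 mm from the axis, 168 mm above the table. The pin is a red rod 10 mm thick, level, pointing outwards (x axis) from the shaft just under the sweeper; its last 16 mm is a flat head 28 mm wide. Only the outer 26 mm shows beyond the hub. The shaft is braked and does not turn. Unless the notch is over the pin, within about 4 degrees, the hub rests on it and cannot go down.
- sweeper_drop (a joint): How far the sweeper has gone down the shaft, m: 0 with the hub resting on top of the pin (start), 0.0125 when fully home against its stop, negative if lifted.
- arm1 (a point): On the top edge of arm 1 (at +60 degrees from the notch), 75 mm from the axis. The arm is a straight radial blade from the hub to 98 mm from the axis, 10 mm thick, 24 mm high, its underside level with the hub's underside.
- arm2 (a point): On the top edge of arm 2 (at 180 degrees from the notch), 75 mm from the axis. The arm is a straight radial blade from the hub to 98 mm from the axis, 10 mm thick, 24 mm high, its underside level with the hub's underside.
- arm3 (a point): On the top edge of arm 3 (at -60 degrees from the notch), 75 mm from the axis. The arm is a straight radial blade from the hub to 98 mm from the axis, 10 mm thick, 24 mm high, its underside level with the hub's underside.
- grater: Bystander: a flat round steel grating disc lying on the table, 184 across, 18 high at its hub (mm). Origin at the centre of its underside. Leave it alone.
- pusher: Bystander: a white plastic plunger standing upright, 52 across, 148 high (mm). Origin at the centre of its underside. Leave it alone.
- brush: Bystander: a cleaning brush lying on the table, about 200 long (mm). Origin at the middle. Leave it alone.
- tub: Bystander: a black food tub with a clear lid, 168 x 118 x 54 high (mm). Origin at the centre of its underside. Leave it alone.
- beaker: Bystander: an open green plastic beaker, 72 across, 100 high (mm). Origin at the centre of its underside. Leave it alone.

How it is judged:
By the outcome, as a careful person would: the job done as asked, in the order asked, and still so for the second after the job is handed in, with the robot touching nothing.
It also fails if it takes over 61 s, if anything falls off the work surface, if the arm or the gripper's body presses on something with over 40 N, if the wrist force passes 120 N, or if a joint passes its speed limit or range.

## Robot

A 6-joint arm with a two-finger parallel gripper is mounted at the origin on the work surface. World frame = base frame: x ahead of the robot, y to its left, z up, the work surface at z = 0. Lengths are in m, angles in rad, forces in N, time in s.
With the tool pointing down it reaches from about 0.35 to 0.775 m from the base axis. Payload 7.3 kg.
Tool frame: the origin (TCP) lies at the very end of the fingers, on their centre line; the grasp point (between the pads) lies 19 mm behind it; z points along the fingers, y is the line along which they close (so a half turn about z gives the same grasp; the last joint's range is limited). The gripper opens to 92 mm and grips with 3 to 60 N. Pads are 19 mm wide; open, the fingers measure 130 mm over their backs; the gripper's body (75 mm by 190 mm) begins 47 mm behind the grasp point.
Start: joints at [-1.249, 0.342, 1.524, -0, 1.275, -0.146], TCP at [0.237, -0.469, 0.227] pointing down, gripper open.
Joint ranges: [-2.53, 2.53], [-0.77, 2.02], [0.04, 2.7], [-1, 4.14], [0.28, 2.66], [-3.11, 3.11]. Speed limits (rad/s): [2.57, 2.57, 3.14, 3.14, 3.14, 3.14].

## Interface

Orientations are given as a unit quaternion [w, x, y, z].
In Python, from plant import arm gives the robot as it stands. The module is installed in compiled form; this text tells all that it offers.
- The arm moves only by the tool play_rows, never from a script. Its argument "targets" is a list of rows, each an object of numbers: "gripper": the opening, from 0 (shut) to 1 (fully open); "tx", "ty", "tz": the shift along the tool's x, y, z normalised to -1 to 1, where 1 is 0.2 m; "rx", "ry", "rz": the turn, a rotation vector about the tool's x, y, z normalised to -1 to 1, where 1 is pi rad. A call has 1 to 12 rows; each row shifts and turns the commanded pose from where the row before left it, along the tool's axes as they then stand; what a row does not reach is not made up. A row lasts 1/12 s, in which the tool goes at most 41.7 mm and 7.16 degrees, less where a joint would pass 70% of its speed; a pose out of reach is approached as far as the arm can. A call with a number of a shift or a turn outside -1 to 1 is refused whole. A call with a gripper value outside its range is refused whole. The fingers move at their own pace and stop on an object; "force" is the grip in N (left out, the last holds). Time passes only in rows, so rows that do not move let the fingers close. It gives the time, the measured TCP pose, the force, the opening and the grip force at its end, in the units of the state.
- arm.observe(): the state, without advancing time (a new reading comes with each control period).
- arm.grab_frame(name): name is "scene" or "side" or "wrist"; returns the picture (400x640x3 uint8, blue, green, red); there is no depth.
- arm.calibration(name): a dict with "fx", "fy", "cx", "cy" (pixels), "xyz" and "rotation" of the camera in the world. Camera axes: x right, y up, looking along -z (the intrinsics and any distortion apply to the point x, -y, -z); pixel columns grow to the right and rows downward; lengths in m; the calibration is good to about 2 mm. A picture is of the moment at which its call begins: read the wrist's pose just before it. calibration takes no time and is no camera call; for the wrist camera it gives the pose at the moment of the call.
- arm.hand_in(): hands the job in; it is judged then, once.
The state is a dict: "t": time; "joints": joint angles; "joint_velocities": joint speeds; "joint_efforts": joint torques, N m; "position": TCP position; "orientation": TCP orientation; "ft_force": force on the tool from outside, world axes, zero at the start; "moment": the same for the moment, N m; "grip_width": finger opening in m; "finger_force": force on a finger pad.
Only numpy, scipy, OpenCV 4.12 (cv2) and the standard library are available. Lean on these libraries where they do the work, as an engineer would, in place of code of your own. Each camera call takes 0.05 s, during which the arm holds its last target. There are 200 camera calls.

## Working session

There is one attempt and no reset: what is moved stays moved. The work goes in short steps, Python scripts to look and compute and a tool call to move; the robot and the scene stay as the last step left them, time stands still between calls to the robot, and variables do not carry over. Pictures are saved under pics/ and viewed, at most 11 in all, crops included, and the job is handed in when it is done.

Besides the shell and the picture viewer there is one more tool, called in YAML: its name, and indented under it one key for each argument. play_rows: Moves the arm, as the interface text tells. Scaled input: -1 to 1 covers 0.2 m each way for a shift and pi rad each way for a turn. Its arguments: {"type":"object","properties":{"targets":{"type":"array","items":{"type":"object","properties":{"gripper":{"type":"number"},"tx":{"type":"number"},"ty":{"type":"number"},"tz":{"type":"number"},"rx":{"type":"number"},"ry":{"type":"number"},"rz":{"type":"number"}}}},"force":{"type":"number"}},"required":["targets"]}

```bash
mkdir -p pics
python3 - <<'E'
from plant import arm
import cv2,numpy as np
o=arm.observe();print(o['t'],o['position'],o['orientation'],o['grip_width'])
ims=[]
for n in('scene','side'):
    im=arm.grab_frame(n);c=arm.calibration(n);print(n,c);cv2.imwrite(f'pics/{n}0.png',im)
E
```

```text
0.0 [ 0.23661588 -0.46820031  0.22604675] [-7.72927146e-04  9.72767888e-01  2.31780141e-01 -6.95604520e-05] 0.09193725639291309
scene {'fx': 385.827642451956, 'fy': 385.827642451956, 'cx': 322.9239796761311, 'cy': 204.65998412878415, 'xyz': array([ 1.08877541, -0.29744777,  0.70324722]), 'rotation': array([0.7768058 , 0.3474261 , 0.2203756 , 0.47676246])}
side {'fx': 407.9205118309929, 'fy': 407.9205118309929, 'cx': 317.7473113873479, 'cy': 203.53216989349812, 'xyz': array([0.42311904, 0.87832804, 0.83383451]), 'rotation': array([-0.07727792, -0.03065864,  0.43622263,  0.89598995])}
```

View pics/scene0.png

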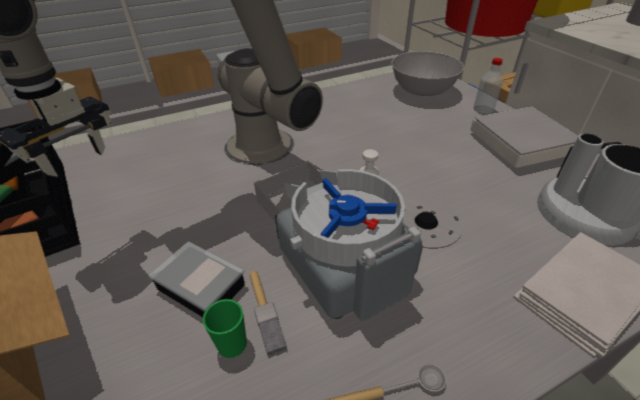

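View pics/side0.png

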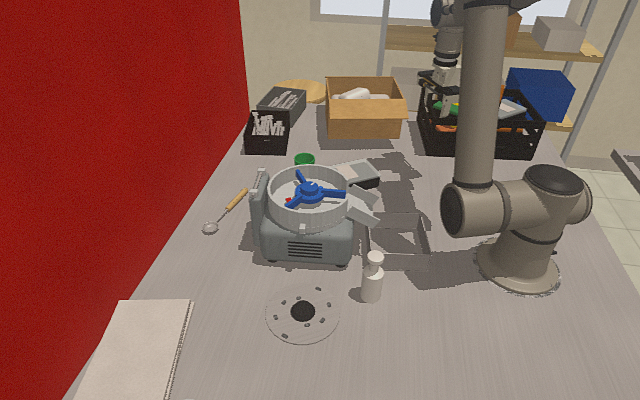

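```bash
cat > h.py <<'E'
from plant import arm
import cv2,numpy as np
from scipy.spatial.transform import Rotation as R
def rot(c):
    r=np.array(c['rotation']); return R.from_quat(r[[1,2,3,0]]).as_matrix()
def cast(c,uv,z):
    uv=np.atleast_2d(np.asarray(uv,float)); d=np.c_[(uv[:,0]-c['cx'])/c['fx'],-(uv[:,1]-c['cy'])/c['fy'],-np.ones(len(uv))]@rot(c).T
    p=np.array(c['xyz']); return p+d*((z-p[2])/d[:,2])[:,None]
def proj(c,P):
    q=(np.atleast_2d(P)-c['xyz'])@rot(c); return np.c_[c['cx']-c['fx']*q[:,0]/q[:,2],c['cy']+c['fy']*q[:,1]/q[:,2]]
def top(c,im,z,half=0.12,ctr=(0.6,0),N=480):
    """image rectified onto the plane at height z: x up, y left"""
    s=2*half/N
    g=np.array([[ctr[0]+half-i*s,ctr[1]+half-j*s,z] for i in range(N) for j in range(N)])
    m=proj(c,g).astype(np.float32).reshape(N,N,2); return cv2.remap(im,m[...,0],m[...,1],cv2.INTER_LINEAR)
E
python3 - <<'E'
from h import *
for n,box in(('scene',(270,160,430,270)),('side',(255,160,365,240))):
    im=cv2.imread(f'pics/{n}0.png');c=arm.calibration(n)
    hsv=cv2.cvtColor(im,cv2.COLOR_BGR2HSV);x0,y0,x1,y1=box
    m=cv2.inRange(hsv,(100,120,40),(130,255,255));r=cv2.inRange(hsv,(0,150,80),(8,255,255))|cv2.inRange(hsv,(172,150,80),(180,255,255))
    k=np.zeros_like(m);k[y0:y1,x0:x1]=1
    v,u=np.nonzero(r*k);print(n,'red',len(u),cast(c,[[u.mean(),v.mean()]],.165))
    v,u=np.nonzero(m*k);print('blue',len(u),cast(c,[[u.mean(),v.mean()]],.185))
    cv2.imwrite(f'pics/{n}c.png',cv2.resize(im[y0:y1,x0:x1],None,fx=5,fy=5,interpolation=cv2.INTER_CUBIC))
E
python3 -c "
import cv2,numpy as np
a=cv2.imread('pics/scenec.png');b=cv2.imread('pics/sidec.png')
cv2.imwrite('pics/both.png',a);print(a.shape,b.shape)"
```

```text
scene red 101 [[0.63486921 0.03101422 0.165     ]]
blue 1539 [[0.59882238 0.00395777 0.185     ]]
side red 17 [[0.63752112 0.03287985 0.165     ]]
blue 840 [[0.57439698 0.0189874  0.185     ]]
(550, 800, 3) (400, 550, 3)
```

View pics/scenec.png

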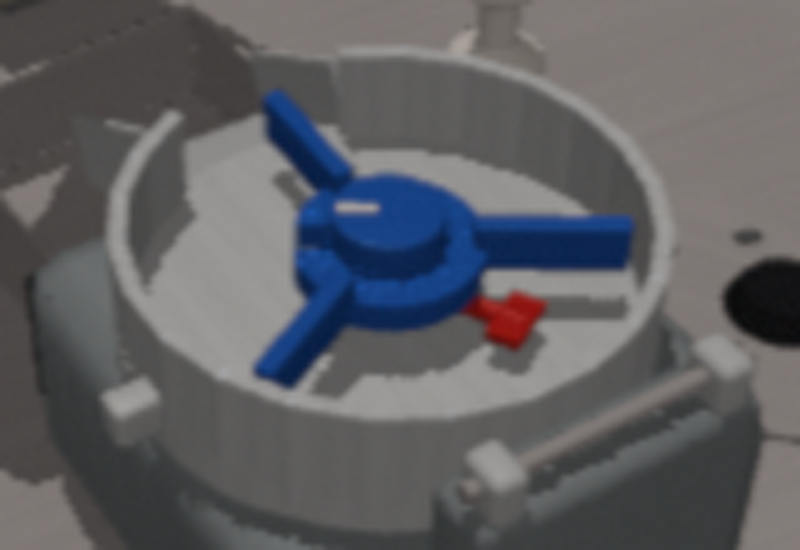

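View pics/sidec.png

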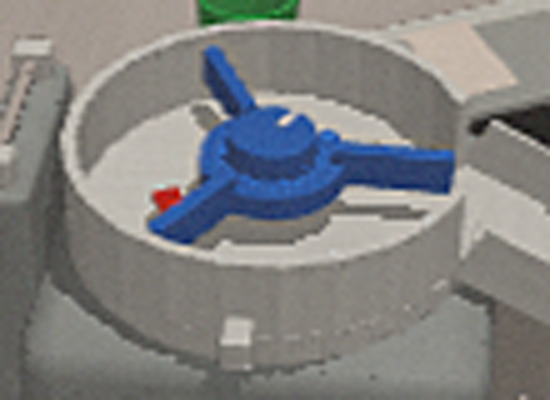

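Run:
```python
from h import *
c=arm.calibration('scene');s=arm.calibration('side')
C=lambda p,z:cast(c,np.array(p)/5+[270,160],z)[:,:2]
S=lambda p,z:cast(s,np.array(p)/5+[255,160],z)[:,:2]
cs=C([[390,212]],.198)[0];ss=S([[273,135]],.198)[0];print('cap',cs,ss)
# rim circles, chamber: fit points on outer rim top
for n,o,P,z,F in(('scene',cs,dict(A=[274,97],B=[630,222],C=[277,372],ptr=[338,208],notch=[300,238]),.192,C),('side',ss,dict(A=[212,52],B=[452,158],C=[165,228],ptr=[292,117]),.192,S)):
    for k,p in P.items():
        q=F([p],.198 if k=='ptr' else .182 if k=='notch' else z)[0];d=q-o;print(n,k,q.round(4),np.hypot(*d).round(4),np.degrees(np.arctan2(d[1],d[0])).round(1))
q=C([[517,315]],.168)[0];d=q-cs;print('pin',q,np.hypot(*d),np.degrees(np.arctan2(d[1],d[0])))
q=S([[167,196]],.168)[0];d=q-ss;print('pin',q,np.hypot(*d),np.degrees(np.arctan2(d[1],d[0])))
print('lugs',C([[721,350],[497,455]],.211))
# silhouette of blob tips
w=arm.calibration('wrist');print(w)
```

```text
cap [0.59107316 0.00173095] [0.58219309 0.01203331]
scene A [ 0.4961 -0.002 ] 0.095 -177.7
scene B [0.6345 0.0874] 0.0961 63.1
scene C [ 0.6442 -0.0757] 0.094 -55.5
scene ptr [ 0.5794 -0.0155] 0.0208 -124.1
scene notch [ 0.5725 -0.029 ] 0.0359 -121.1
side A [ 0.6323 -0.0689] 0.0952 -58.3
side B [0.4867 0.007 ] 0.0957 -177.0
side C [0.6229 0.0928] 0.0904 63.3
side ptr [ 0.5751 -0.0061] 0.0195 -111.3
pin [0.63894155 0.03364868] 0.05753367649560984 33.69459749485656
pin [0.63538811 0.0362986 ] 0.0584680694697984 24.520444064663067
lugs [[ 0.72371766  0.06215975]
 [ 0.7297623  -0.03539752]]
{'fx': 324.28085340683873, 'fy': 324.28085340683873, 'cx': 318.7140339193457, 'cy': 194.5079471986678, 'xyz': array([ 0.30188626, -0.4354782 ,  0.384645  ]), 'rotation': array([ 0.84403967, -0.11375608,  0.07098013, -0.51924792])}
```

Run:
```python
from h import *
o=arm.observe();w=arm.calibration('wrist');q=o['orientation'];Rt=R.from_quat(np.array(q)[[1,2,3,0]]).as_matrix()
p=np.array(o['position']);print('cam in tool',Rt.T@(w['xyz']-p),'axis in tool',Rt.T@(-rot(w)[:,2]), 'camright in tool',Rt.T@rot(w)[:,0])
y=np.radians(33)
Rn=R.from_euler('z',y).as_matrix()@np.diag([1,-1,-1])
cam=Rn@(Rt.T@(w['xyz']-p));ax=Rn@(Rt.T@(-rot(w)[:,2]))
tz=.33; t=(.19-tz-cam[2])/ax[2]; tcp=np.array([.587,.007,.19])-cam-ax*t;print('target',tcp,'shift tool',Rt.T@(tcp-p)/.2)
```

```text
cam in tool [ 7.30601461e-02 -3.73554204e-05 -1.58526673e-01] axis in tool [-2.65920454e-01 -3.63604601e-04  9.63994907e-01] camright in tool [-2.69291399e-04  9.99999918e-01  3.02900438e-04]
target [0.59487225 0.0119335  0.33      ] shift tool [ 2.68154006 -1.33594019 -0.51713293]
```

play_rows:
  targets:
    - {"tx": 0.16,"ty": -0.09,"tz": -0.05}
    - {"tx": 0.16,"ty": -0.09,"tz": -0.05}
    - {"tx": 0.16,"ty": -0.09,"tz": -0.05}
    - {"tx": 0.16,"ty": -0.09,"tz": -0.05}
    - {"tx": 0.16,"ty": -0.09,"tz": -0.05}
    - {"tx": 0.16,"ty": -0.09,"tz": -0.05}
    - {"tx": 0.16,"ty": -0.09,"tz": -0.05}
    - {"tx": 0.16,"ty": -0.09,"tz": -0.05}
    - {"tx": 0.16,"ty": -0.09,"tz": -0.05}
    - {"tx": 0.16,"ty": -0.09,"tz": -0.05}
    - {"tx": 0.16,"ty": -0.09}
    - {"tx": 0.16,"ty": -0.09}

```text
schema error: expected keys gripper, tx, ty, tz, rx, ry, rz
```

play_rows:
  targets:
    - {"tx": 0.12,"ty": -0.09}
    - {"tx": 0.12,"ty": -0.09}
    - {"tx": 0.1,"ty": -0.08}
    - {}
    - {}
    - {}

```text
schema error: expected keys gripper, tx, ty, tz, rx, ry, rz
```

Run:
```python
from h import *
o=arm.observe();w=arm.calibration('wrist');im=arm.grab_frame('wrist');cv2.imwrite('pics/w1.png',im)
np.save('w1.npy',w,allow_pickle=True);print(o['t'],o['position'],o['joint_velocities'].round(3) if hasattr(o['joint_velocities'],'round') else o['joint_velocities'],w['xyz'])
```

```text
0.1 [ 0.23661994 -0.46824759  0.22610489] [ 0.    -0.001 -0.003  0.     0.002  0.001] [ 0.30188626 -0.4354782   0.384645  ]
```

View pics/w1.png

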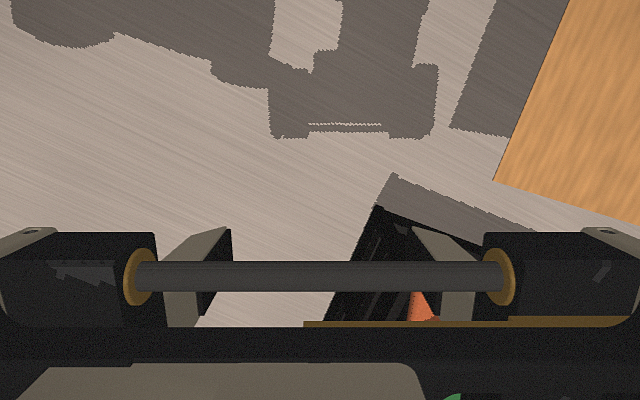

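play_rows:
  targets:
    - {"gripper": 1,"tx": 0.16,"ty": -0.09,"tz": -0.05,"rx": 0,"ry": 0,"rz": 0}
    - {"gripper": 1,"tx": 0.16,"ty": -0.09,"tz": -0.05,"rx": 0,"ry": 0,"rz": 0}
    - {"gripper": 1,"tx": 0.16,"ty": -0.09,"tz": -0.05,"rx": 0,"ry": 0,"rz": 0}
    - {"gripper": 1,"tx": 0.16,"ty": -0.09,"tz": -0.05,"rx": 0,"ry": 0,"rz": 0}
    - {"gripper": 1,"tx": 0.16,"ty": -0.09,"tz": -0.05,"rx": 0,"ry": 0,"rz": 0}
    - {"gripper": 1,"tx": 0.16,"ty": -0.09,"tz": -0.05,"rx": 0,"ry": 0,"rz": 0}
    - {"gripper": 1,"tx": 0.16,"ty": -0.09,"tz": -0.05,"rx": 0,"ry": 0,"rz": 0}
    - {"gripper": 1,"tx": 0.16,"ty": -0.09,"tz": -0.05,"rx": 0,"ry": 0,"rz": 0}
    - {"gripper": 1,"tx": 0.16,"ty": -0.09,"tz": -0.05,"rx": 0,"ry": 0,"rz": 0}
    - {"gripper": 1,"tx": 0.16,"ty": -0.09,"tz": -0.05,"rx": 0,"ry": 0,"rz": 0}
    - {"gripper": 1,"tx": 0.16,"ty": -0.09,"tz": 0,"rx": 0,"ry": 0,"rz": 0}
    - {"gripper": 1,"tx": 0.16,"ty": -0.09,"tz": 0,"rx": 0,"ry": 0,"rz": 0}

```text
t: 1.15
position: [0.4829, -0.1009, 0.3273]
orientation: [0.0, 0.973, 0.232, 0.001]
ft_force: [1.1, -0.8, 0.5]
grip_width: 0.0919
finger_force: 0.0
```

play_rows:
  targets:
    - {"gripper": 1,"tx": 0.12,"ty": -0.09,"tz": 0,"rx": 0,"ry": 0,"rz": 0}
    - {"gripper": 1,"tx": 0.12,"ty": -0.09,"tz": 0,"rx": 0,"ry": 0,"rz": 0}
    - {"gripper": 0,"tx": 0.1,"ty": -0.07,"tz": 0,"rx": 0,"ry": 0,"rz": 0}
    - {"gripper": 0,"tx": 0,"ty": 0,"tz": 0,"rx": 0,"ry": 0,"rz": 0}
    - {"gripper": 0,"tx": 0,"ty": 0,"tz": 0,"rx": 0,"ry": 0,"rz": 0}
    - {"gripper": 0,"tx": 0,"ty": 0,"tz": 0,"rx": 0,"ry": 0,"rz": 0}

```text
t: 1.65
position: [0.5199, -0.0277, 0.3264]
orientation: [0.0, 0.973, 0.232, -0.0]
ft_force: [0.4, -0.0, 0.1]
grip_width: 0.0698
finger_force: 0.0
```

Run:
```python
from h import *
o=arm.observe();w=arm.calibration('wrist');im=arm.grab_frame('wrist');cv2.imwrite('pics/w2.png',im)
np.save('w2.npy',w,allow_pickle=True);print(o['t'],o['position'],o['orientation'],o['grip_width'],w['xyz'])
```

```text
1.65 [ 0.51990867 -0.02774158  0.32641333] [ 1.08776922e-04  9.72748721e-01  2.31861335e-01 -4.84240589e-04] 0.06975217960263473 [0.58522979 0.00531231 0.48485234]
```

View pics/w2.png

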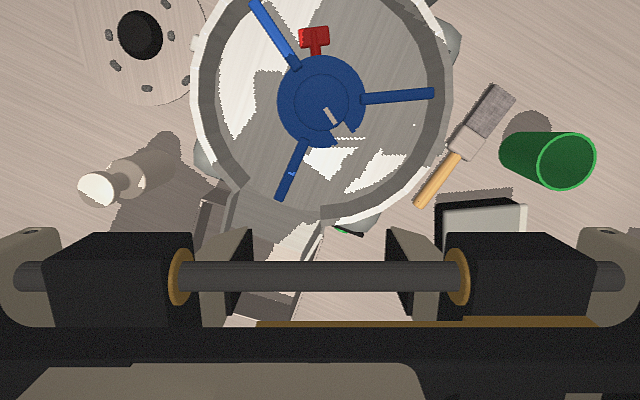

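```bash
cat >> h.py <<'E'
def measure(im,w,drop=0,o=None):
    hsv=cv2.cvtColor(im,cv2.COLOR_BGR2HSV)
    m=cv2.inRange(hsv,(100,110,30),(130,255,255));r=cv2.inRange(hsv,(0,150,60),(8,255,255))|cv2.inRange(hsv,(172,150,60),(180,255,255))
    m[230:]=0;r[230:]=0
    pts=lambda k,z:cast(w,np.argwhere(k)[:,::-1],z-drop)[:,:2]
    core=cv2.morphologyEx(m,cv2.MORPH_OPEN,cv2.getStructuringElement(2,(41,41)))
    if o is None:
        k,_=max(((c,cv2.contourArea(c)) for c in cv2.findContours(core,0,1)[0]),key=lambda a:a[1])
        (u,v),rad=cv2.minEnclosingCircle(k); o=cast(w,[[u,v]],.180-drop)[0,:2];print('hub',u,v,rad,'R mm',rad/w['fx']*(w['xyz'][2]-.18)*1e3)
    d=pts(m,.192)-o;rr=np.hypot(*d.T);d=d[(rr>.055)&(rr<.1)];a=np.degrees(np.arctan2(d[:,1],d[:,0]))
    # three-fold phase from each pixel's direction
    ph=np.degrees(np.angle(np.exp(3j*np.radians(a)).mean()))/3
    arms=[round(float(a[np.abs((a-t+180)%360-180)<25].mean() if abs(t)<150 else np.degrees(np.angle(np.exp(1j*np.radians(a[np.abs((a-t+180)%360-180)<25])).mean()))),1) for t in ((ph+120*i+180)%360-180 for i in range(3))]
    d=pts(cv2.medianBlur(r,3),.168+drop)-o;rr=np.hypot(*d.T);d=d[(rr>.035)&(rr<.075)];pa=d.mean(0)
    print('o',o.round(4),'arms',arms,'pin',np.degrees(np.arctan2(pa[1],pa[0])).round(1),np.hypot(*pa).round(4),len(d))
    return o
E
python3 - <<'E'
from h import *
w=np.load('w2.npy',allow_pickle=True).item();im=cv2.imread('pics/w2.png')
measure(im,w)
g=cv2.medianBlur(cv2.cvtColor(im,cv2.COLOR_BGR2GRAY),3)
print('cap circle by hand',cast(w,[[322,101]],.198))
for o in((.587,.007),(.589,.005),(.586,.005)): measure(im,w,0,np.array(o))
E
```

```text
hub 319.8636474609375 99.86363983154297 45.25534439086914 R mm 42.54397859818036
o [0.5894 0.0064] arms [-60.1, 62.5, -176.5] pin 32.4 0.0532 668
cap circle by hand [[0.58916239 0.00428628 0.198     ]]
o [0.587 0.007] arms [-58.8, 60.6, -175.9] pin 30.5 0.055 668
o [0.589 0.005] arms [-59.3, 62.7, -177.6] pin 33.4 0.0543 668
o [0.586 0.005] arms [-57.3, 60.6, -177.5] pin 31.8 0.0569 668
```

```bash
cat >> h.py <<'E'
from scipy.optimize import least_squares
def fit(im,w,o0,ph0,drop=0):
    hsv=cv2.cvtColor(im,cv2.COLOR_BGR2HSV)
    m=cv2.inRange(hsv,(100,110,30),(130,255,255));m[230:]=0
    P=cast(w,np.argwhere(m)[:,::-1],.192-drop)[:,:2]
    o=np.array(o0);ph=ph0
    for _ in range(4):
        d=P-o;rr=np.hypot(*d.T);a=np.degrees(np.arctan2(d[:,1],d[:,0]));e=(a-ph+60)%120-60
        s=(rr>.052)&(rr<.1)&(np.abs(e)<12);k=np.round((a-ph)/120)[s];Q=P[s]
        f=lambda x:(lambda t:-np.sin(t)*(Q[:,0]-x[0])+np.cos(t)*(Q[:,1]-x[1]))(np.radians(x[2]+120*k))
        x=least_squares(f,[*o,ph],x_scale=[.01,.01,5],loss='soft_l1',f_scale=.004).x;o,ph=x[:2],x[2]
    r=cv2.inRange(hsv,(0,150,60),(8,255,255))|cv2.inRange(hsv,(172,150,60),(180,255,255));r[230:]=0
    d=cast(w,np.argwhere(cv2.medianBlur(r,3))[:,::-1],.168)[:,:2]-o;rr=np.hypot(*d.T);d=d[(rr>.03)&(rr<.08)]
    dir=d.mean(0) if len(d) else np.zeros(2)
    print('centre',o.round(4),'arm phase',ph.round(1),'n',s.sum(),'pin deg',np.degrees(np.arctan2(dir[1],dir[0])).round(1),np.hypot(*dir).round(4),len(d))
    return o,ph
E
python3 - <<'E'
from h import *
w=np.load('w2.npy',allow_pickle=True).item();im=cv2.imread('pics/w2.png')
o,ph=fit(im,w,(.588,.006),-58)
im2=im.copy()
for k in range(3):
    t=np.radians(ph+120*k);p=proj(w,[[*(o+.098*np.array([np.cos(t),np.sin(t)])),.192]])[0];cv2.line(im2,tuple(int(v) for v in proj(w,[[*o,.192]])[0]),tuple(int(v) for v in p),(0,255,255),1)
t=np.radians(32);cv2.line(im2,tuple(int(v) for v in proj(w,[[*o,.168]])[0]),tuple(int(v) for v in proj(w,[[*(o+.066*np.array([np.cos(t),np.sin(t)])),.168]])[0]),(0,255,0),1)
for z,r,c in((.198,.024,(255,255,255)),(.196,.105,(255,0,255))):
    q=np.array([[*(o+r*np.array([np.cos(a),np.sin(a)])),z] for a in np.linspace(0,6.28,60)]);cv2.polylines(im2,[proj(w,q).astype(int)],True,c,1)
cv2.imwrite('pics/w2o.png',cv2.resize(im2[:230,180:460],None,fx=2.6,fy=2.6))
E
```

```text
centre [0.5876 0.0043] arm phase -58.0 n 1782 pin deg 33.2 0.0559 668
```

View pics/w2o.png

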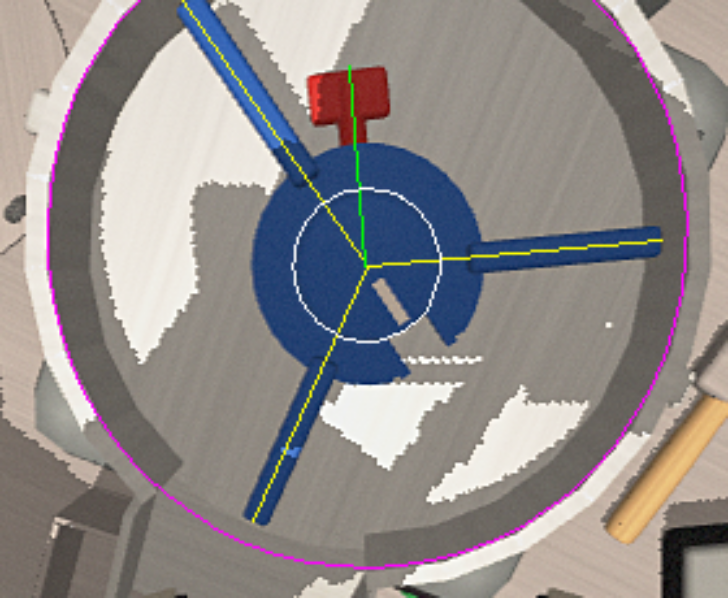

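play_rows:
  targets:
    - {"gripper": 0,"tx": 0.07,"ty": 0.11,"tz": 0,"rx": 0,"ry": 0,"rz": 0}
    - {"gripper": 0,"tx": 0.07,"ty": 0.11,"tz": 0,"rx": 0,"ry": 0,"rz": 0}
    - {"gripper": 0,"tx": 0.0745,"ty": 0.12,"tz": 0,"rx": 0,"ry": 0,"rz": 0}
    - {"gripper": 0,"tx": 0,"ty": 0,"tz": 0.13,"rx": 0,"ry": 0,"rz": 0}
    - {"gripper": 0,"tx": 0,"ty": 0,"tz": 0.13,"rx": 0,"ry": 0,"rz": 0}
    - {"gripper": 0,"tx": 0,"ty": 0,"tz": 0.13,"rx": 0,"ry": 0,"rz": 0}
    - {"gripper": 0,"tx": 0,"ty": 0,"tz": 0.13,"rx": 0,"ry": 0,"rz": 0}
    - {"gripper": 0,"tx": 0,"ty": 0,"tz": 0,"rx": 0,"ry": 0,"rz": 0}
    - {"gripper": 0,"tx": 0,"ty": 0,"tz": 0,"rx": 0,"ry": 0,"rz": 0}
    - {"gripper": 0,"tx": 0,"ty": 0,"tz": 0,"rx": 0,"ry": 0,"rz": 0}

```text
t: 2.53
position: [0.5898, -0.0696, 0.2245]
orientation: [0.001, 0.973, 0.231, 0.001]
ft_force: [0.2, -0.3, -0.2]
grip_width: 0.0014
finger_force: 0.0
```

play_rows:
  targets:
    - {"gripper": 0,"tx": 0,"ty": 0,"tz": 0.08,"rx": 0,"ry": 0,"rz": 0}
    - {"gripper": 0,"tx": 0,"ty": 0,"tz": 0.08,"rx": 0,"ry": 0,"rz": 0}
    - {"gripper": 0,"tx": 0,"ty": 0,"tz": 0.075,"rx": 0,"ry": 0,"rz": 0}
    - {"gripper": 0,"tx": 0,"ty": 0,"tz": 0,"rx": 0,"ry": 0,"rz": 0}
    - {"gripper": 0,"tx": 0,"ty": 0,"tz": 0,"rx": 0,"ry": 0,"rz": 0}
    - {"gripper": 0,"tx": 0.044,"ty": 0,"tz": 0,"rx": 0,"ry": 0,"rz": 0}
    - {"gripper": 0,"tx": 0.044,"ty": 0,"tz": 0,"rx": 0,"ry": 0,"rz": 0}
    - {"gripper": 0,"tx": 0,"ty": 0,"tz": 0,"rx": 0,"ry": 0,"rz": 0}

```text
t: 3.2
position: [0.6071, -0.0601, 0.1772]
orientation: [0.001, 0.973, 0.232, 0.002]
ft_force: [0.2, 0.2, 0.8]
grip_width: 0.0007
finger_force: 0.0
```

play_rows:
  targets:
    - {"gripper": 0,"tx": 0.0291,"ty": 0.0039,"tz": 0,"rx": 0,"ry": 0,"rz": -0.0278}
    - {"gripper": 0,"tx": 0.0291,"ty": 0.0039,"tz": 0,"rx": 0,"ry": 0,"rz": -0.0278}
    - {"gripper": 0,"tx": 0.0291,"ty": 0.0039,"tz": 0,"rx": 0,"ry": 0,"rz": -0.0278}
    - {"gripper": 0,"tx": 0.0291,"ty": 0.0039,"tz": 0,"rx": 0,"ry": 0,"rz": -0.0278}
    - {"gripper": 0,"tx": 0.0291,"ty": 0.0039,"tz": 0,"rx": 0,"ry": 0,"rz": -0.0278}
    - {"gripper": 0,"tx": 0.0291,"ty": 0.0039,"tz": 0,"rx": 0,"ry": 0,"rz": -0.0278}
    - {"gripper": 0,"tx": 0.0291,"ty": 0.0039,"tz": 0,"rx": 0,"ry": 0,"rz": -0.0278}
    - {"gripper": 0,"tx": 0.0291,"ty": 0.0039,"tz": 0,"rx": 0,"ry": 0,"rz": -0.0278}
    - {"gripper": 0,"tx": 0.0291,"ty": 0.0039,"tz": 0,"rx": 0,"ry": 0,"rz": -0.0278}
    - {"gripper": 0,"tx": 0.0291,"ty": 0.0039,"tz": 0,"rx": 0,"ry": 0,"rz": -0.0278}
    - {"gripper": 0,"tx": 0.0291,"ty": 0.0039,"tz": 0,"rx": 0,"ry": 0,"rz": -0.0278}
    - {"gripper": 0,"tx": 0.0291,"ty": 0.0039,"tz": 0,"rx": 0,"ry": 0,"rz": -0.0278}

```text
t: 4.2
position: [0.6517, -0.0117, 0.1764]
orientation: [0.001, 0.725, 0.689, 0.0]
ft_force: [-1.1, -1.7, 0.7]
grip_width: 0.0008
finger_force: 0.7
```

```bash
cat >> h.py <<'E'
def where(o=(.5876,.0043)):
    s=arm.observe();Rt=R.from_quat(np.array(s['orientation'])[[1,2,3,0]]).as_matrix();d=np.array(s['position'])[:2]-o
    th=np.degrees(np.arctan2(Rt[1,1],Rt[0,1]));print('t',round(s['t'],2),'tool theta',th.round(1),'radial',(d@Rt[:2,1]*1e3).round(1),'tang',(d@Rt[:2,0]*1e3).round(1),'z',s['position'][2].round(4),'F',np.round(s['ft_force'],1),'tilt',Rt[2].round(3))
E
python3 -c "
from h import *
where()"
```

```text
t 4.2 tool theta -2.9 radial 64.8 tang -12.8 z 0.1764 F [-1.1 -1.7  0.7] tilt [-0.001  0.001 -1.   ]
```

play_rows:
  targets:
    - {"gripper": 0,"tx": 0.0291,"ty": 0.0045,"tz": 0,"rx": 0,"ry": 0,"rz": -0.0278}
    - {"gripper": 0,"tx": 0.0291,"ty": 0.0045,"tz": 0,"rx": 0,"ry": 0,"rz": -0.0278}
    - {"gripper": 0,"tx": 0.0291,"ty": 0.0045,"tz": 0,"rx": 0,"ry": 0,"rz": -0.0278}
    - {"gripper": 0,"tx": 0.0291,"ty": 0.0045,"tz": 0,"rx": 0,"ry": 0,"rz": -0.0278}
    - {"gripper": 0,"tx": 0.0291,"ty": 0.0045,"tz": 0,"rx": 0,"ry": 0,"rz": -0.0278}
    - {"gripper": 0,"tx": 0.0291,"ty": 0.0045,"tz": 0,"rx": 0,"ry": 0,"rz": -0.0278}
    - {"gripper": 0,"tx": 0.0291,"ty": 0.0045,"tz": 0,"rx": 0,"ry": 0,"rz": -0.0278}
    - {"gripper": 0,"tx": 0.0291,"ty": 0.0045,"tz": 0,"rx": 0,"ry": 0,"rz": -0.0278}
    - {"gripper": 0,"tx": 0.0291,"ty": 0.0045,"tz": 0,"rx": 0,"ry": 0,"rz": -0.0278}
    - {"gripper": 0,"tx": 0.0291,"ty": 0.0045,"tz": 0,"rx": 0,"ry": 0,"rz": -0.0278}
    - {"gripper": 0,"tx": 0.0291,"ty": 0.0045,"tz": 0,"rx": 0,"ry": 0,"rz": -0.0278}
    - {"gripper": 0,"tx": 0,"ty": 0,"tz": 0,"rx": 0,"ry": 0,"rz": 0}

```text
t: 5.2
position: [0.637, 0.0498, 0.1764]
orientation: [0.0, 0.324, 0.946, 0.0]
ft_force: [0.6, 0.4, -0.1]
grip_width: 0.0003
finger_force: 0.0
```

Run:
```python
from h import *
where()
w=arm.calibration('wrist');im=arm.grab_frame('wrist');cv2.imwrite('pics/w3.png',im);np.save('w3.npy',w,allow_pickle=True)
print(proj(w,[[.5876,.0043,.198]]))
```

```text
t 5.2 tool theta 52.1 radial 66.2 tang -11.1 z 0.1764 F [ 0.6  0.4 -0.1] tilt [-0.001  0.    -1.   ]
[[170.04827542 241.00606985]]
```

play_rows:
  targets:
    - {"gripper": 0,"tx": 0.0291,"ty": 0.0039,"tz": 0,"rx": 0,"ry": 0,"rz": -0.0278}
    - {"gripper": 0,"tx": 0.0291,"ty": 0.0039,"tz": 0,"rx": 0,"ry": 0,"rz": -0.0278}
    - {"gripper": 0,"tx": 0.0291,"ty": 0.0039,"tz": 0,"rx": 0,"ry": 0,"rz": -0.0278}
    - {"gripper": 0,"tx": 0.0291,"ty": 0.0039,"tz": 0,"rx": 0,"ry": 0,"rz": -0.0278}
    - {"gripper": 0,"tx": 0.0291,"ty": 0.0039,"tz": 0,"rx": 0,"ry": 0,"rz": -0.0278}
    - {"gripper": 0,"tx": 0.0146,"ty": 0.002,"tz": 0,"rx": 0,"ry": 0,"rz": -0.0139}
    - {"gripper": 0,"tx": 0.0146,"ty": 0.002,"tz": 0,"rx": 0,"ry": 0,"rz": -0.0139}
    - {"gripper": 0,"tx": 0.0146,"ty": 0.002,"tz": 0,"rx": 0,"ry": 0,"rz": -0.0139}
    - {"gripper": 0,"tx": 0,"ty": 0,"tz": 0,"rx": 0,"ry": 0,"rz": 0}
    - {"gripper": 0,"tx": 0,"ty": 0,"tz": 0,"rx": 0,"ry": 0,"rz": 0}

```text
t: 6.08
position: [0.6054, 0.0687, 0.1761]
orientation: [0.0, 0.05, 0.999, -0.0]
ft_force: [0.0, 0.4, -0.2]
grip_width: 0.0007
finger_force: 0.2
```

Run:
```python
from h import *
where()
w=arm.calibration('wrist');im=arm.grab_frame('wrist');cv2.imwrite('pics/w3.png',im);np.save('w3.npy',w,allow_pickle=True)
s=arm.grab_frame('side');cv2.imwrite('pics/s3.png',s)
print(proj(w,[[.5876,.0043,.198]]))
```

```text
t 6.08 tool theta 84.2 radial 65.8 tang -11.2 z 0.1761 F [ 0.   0.4 -0.2] tilt [-0.001  0.    -1.   ]
[[171.63052053 239.6400972 ]]
```

View pics/w3.png

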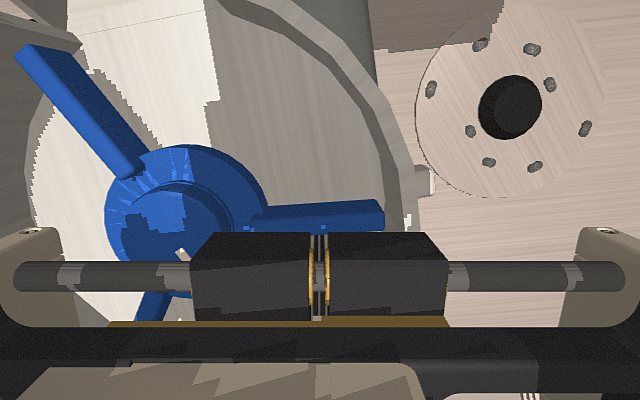

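Run:
```python
from h import *
w=np.load('w3.npy',allow_pickle=True).item();o=np.array([.5876,.0043])
for p in([20,52],[40,45],[382,201],[384,208],[384,228],[182,253]):
    d=cast(w,[p],.192)[0,:2]-o;print(p,np.hypot(*d).round(4),np.degrees(np.arctan2(d[1],d[0])).round(1))
```

```text
[20, 52] 0.0967 -151.3
[40, 45] 0.0943 -156.6
[382, 201] 0.0972 94.0
[384, 208] 0.0978 92.0
[384, 228] 0.0975 86.2
[182, 253] 0.0096 1.5
```

play_rows:
  targets:
    - {"gripper": 0,"tx": -0.025,"ty": 0,"tz": 0,"rx": 0,"ry": 0,"rz": 0}
    - {"gripper": 0,"tx": 0,"ty": 0,"tz": -0.1,"rx": 0,"ry": 0,"rz": 0}
    - {"gripper": 0,"tx": 0,"ty": 0,"tz": -0.17,"rx": 0,"ry": 0,"rz": 0}
    - {"gripper": 0,"tx": 0,"ty": 0,"tz": -0.17,"rx": 0,"ry": 0,"rz": 0}
    - {"gripper": 0,"tx": 0,"ty": 0,"tz": -0.17,"rx": 0,"ry": 0,"rz": 0}
    - {"gripper": 0,"tx": 0,"ty": 0,"tz": -0.16,"rx": 0,"ry": 0,"rz": 0}
    - {"gripper": 0,"tx": -0.1,"ty": -0.11,"tz": 0,"rx": 0,"ry": 0,"rz": 0}
    - {"gripper": 0,"tx": -0.1,"ty": -0.11,"tz": 0,"rx": 0,"ry": 0,"rz": 0}
    - {"gripper": 0,"tx": -0.085,"ty": -0.11,"tz": 0,"rx": 0,"ry": 0,"rz": 0}
    - {"gripper": 0,"tx": 0,"ty": 0,"tz": 0,"rx": 0,"ry": 0,"rz": 0}
    - {"gripper": 0,"tx": 0,"ty": 0,"tz": 0,"rx": 0,"ry": 0,"rz": 0}
    - {"gripper": 0,"tx": 0,"ty": 0,"tz": 0,"rx": 0,"ry": 0,"rz": 0}

```text
t: 7.18
position: [0.6601, -0.0028, 0.3293]
orientation: [-0.0, 0.049, 0.999, 0.0]
ft_force: [-0.3, -0.6, -0.1]
grip_width: 0.0006
finger_force: 0.0
```

Run:
```python
from h import *
where()
w=arm.calibration('wrist');im=arm.grab_frame('wrist');cv2.imwrite('pics/w4.png',im);np.save('w4.npy',w,allow_pickle=True)
o,ph=fit(im,w,(.5876,.0043),88)
im2=im.copy()
for k in range(3):
    t=np.radians(ph+120*k);p=proj(w,[[*(o+.098*np.array([np.cos(t),np.sin(t)])),.192]])[0];cv2.line(im2,tuple(int(v) for v in proj(w,[[*o,.192]])[0]),tuple(int(v) for v in p),(0,255,255),1)
t=np.radians(33);cv2.line(im2,tuple(int(v) for v in proj(w,[[*o,.168]])[0]),tuple(int(v) for v in proj(w,[[*(o+.066*np.array([np.cos(t),np.sin(t)])),.168]])[0]),(0,255,0),1)
cv2.imwrite('pics/w4o.png',cv2.resize(im2[:230,180:460],None,fx=2.6,fy=2.6))
```

```text
t 7.18 tool theta 84.4 radial 0.0 tang -72.9 z 0.3293 F [-0.3 -0.6 -0.1] tilt [ 0.001  0.    -1.   ]
centre [0.5877 0.0043] arm phase 88.3 n 1748 pin deg 33.6 0.0518 628
```

View pics/w4o.png

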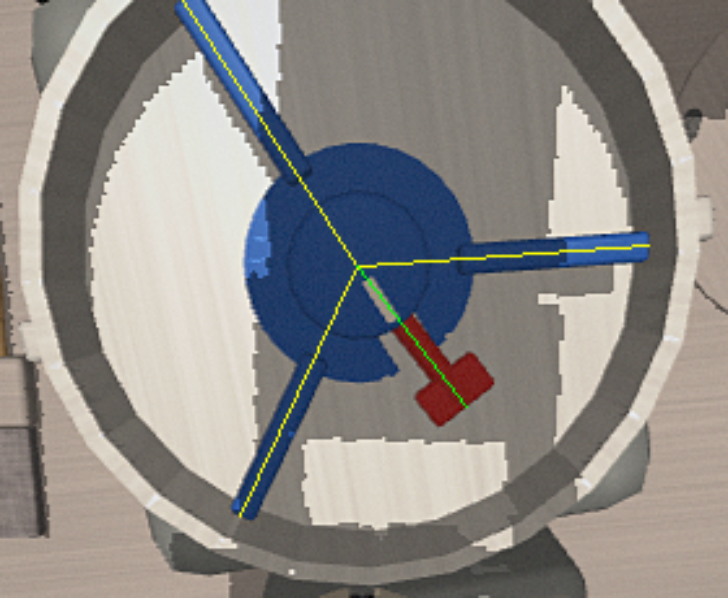

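play_rows:
  targets:
    - {"gripper": 0,"tx": 0.085,"ty": 0.11,"tz": 0,"rx": 0,"ry": 0,"rz": 0}
    - {"gripper": 0,"tx": 0.1,"ty": 0.11,"tz": 0,"rx": 0,"ry": 0,"rz": 0}
    - {"gripper": 0,"tx": 0.09,"ty": 0.11,"tz": 0,"rx": 0,"ry": 0,"rz": 0}
    - {"gripper": 0,"tx": 0,"ty": 0,"tz": 0.17,"rx": 0,"ry": 0,"rz": 0}
    - {"gripper": 0,"tx": 0,"ty": 0,"tz": 0.17,"rx": 0,"ry": 0,"rz": 0}
    - {"gripper": 0,"tx": 0,"ty": 0,"tz": 0.17,"rx": 0,"ry": 0,"rz": 0}
    - {"gripper": 0,"tx": 0,"ty": 0,"tz": 0.1,"rx": 0,"ry": 0,"rz": 0}
    - {"gripper": 0,"tx": 0,"ty": 0,"tz": 0.08,"rx": 0,"ry": 0,"rz": 0}
    - {"gripper": 0,"tx": 0,"ty": 0,"tz": 0.08,"rx": 0,"ry": 0,"rz": 0}
    - {"gripper": 0,"tx": 0,"ty": 0,"tz": 0,"rx": 0,"ry": 0,"rz": 0}
    - {"gripper": 0,"tx": 0,"ty": 0,"tz": 0,"rx": 0,"ry": 0,"rz": 0}

```text
t: 8.15
position: [0.6113, 0.0689, 0.1758]
orientation: [-0.001, 0.048, 0.999, -0.0]
ft_force: [-0.0, 0.4, 0.5]
grip_width: 0.0008
finger_force: 0.0
```

```bash
python3 -c "
from h import *
where()"
```

```text
t 8.15 tool theta 84.5 radial 66.6 tang -17.3 z 0.1758 F [-0.   0.4  0.5] tilt [ 0.001 -0.    -1.   ]
```

play_rows:
  targets:
    - {"gripper": 0,"tx": 0.015,"ty": 0,"tz": 0,"rx": 0,"ry": 0,"rz": 0}
    - {"gripper": 0,"tx": 0.015,"ty": 0,"tz": 0,"rx": 0,"ry": 0,"rz": 0}
    - {"gripper": 0,"tx": 0,"ty": 0,"tz": 0,"rx": 0,"ry": 0,"rz": 0}
    - {"gripper": 0,"tx": 0.0092,"ty": 0.001,"tz": 0,"rx": 0,"ry": 0,"rz": -0.0087}
    - {"gripper": 0,"tx": 0.0092,"ty": 0.001,"tz": 0,"rx": 0,"ry": 0,"rz": -0.0087}
    - {"gripper": 0,"tx": 0.0092,"ty": 0.001,"tz": 0,"rx": 0,"ry": 0,"rz": -0.0087}
    - {"gripper": 0,"tx": 0,"ty": 0,"tz": 0,"rx": 0,"ry": 0,"rz": 0}
    - {"gripper": 0,"tx": 0,"ty": 0,"tz": 0,"rx": 0,"ry": 0,"rz": 0}
    - {"gripper": 0,"tx": 0,"ty": 0,"tz": 0,"rx": 0,"ry": 0,"rz": 0}

```text
t: 8.9
position: [0.6008, 0.0696, 0.1763]
orientation: [0.001, 0.008, 1.0, -0.0]
ft_force: [0.6, -0.1, 1.0]
grip_width: 0.0004
finger_force: 0.5
```

```bash
python3 -c "
from h import *
where()"
```

```text
t 8.9 tool theta 89.1 radial 65.5 tang -12.1 z 0.1763 F [ 0.6 -0.1  1. ] tilt [-0.001 -0.    -1.   ]
```

play_rows:
  targets:
    - {"gripper": 0,"tx": 0.005,"ty": 0,"tz": 0,"rx": 0,"ry": 0,"rz": 0}
    - {"gripper": 0,"tx": 0,"ty": 0,"tz": 0,"rx": 0,"ry": 0,"rz": 0}
    - {"gripper": 0,"tx": 0,"ty": 0,"tz": 0,"rx": 0,"ry": 0,"rz": 0}
    - {"gripper": 0,"tx": -0.03,"ty": 0,"tz": 0,"rx": 0,"ry": 0,"rz": 0}
    - {"gripper": 0,"tx": 0,"ty": 0,"tz": -0.1,"rx": 0,"ry": 0,"rz": 0}
    - {"gripper": 0,"tx": 0,"ty": 0,"tz": -0.17,"rx": 0,"ry": 0,"rz": 0}
    - {"gripper": 0,"tx": 0,"ty": 0,"tz": -0.17,"rx": 0,"ry": 0,"rz": 0}
    - {"gripper": 0,"tx": 0,"ty": 0,"tz": -0.17,"rx": 0,"ry": 0,"rz": 0}
    - {"gripper": 0,"tx": 0,"ty": 0,"tz": -0.16,"rx": 0,"ry": 0,"rz": 0}
    - {"gripper": 0,"tx": -0.09,"ty": -0.11,"tz": 0,"rx": 0,"ry": 0,"rz": 0}
    - {"gripper": 0,"tx": -0.09,"ty": -0.11,"tz": 0,"rx": 0,"ry": 0,"rz": 0}
    - {"gripper": 0,"tx": -0.09,"ty": -0.11,"tz": 0,"rx": 0,"ry": 0,"rz": 0}

```text
t: 9.9
position: [0.6591, 0.0022, 0.3306]
orientation: [0.001, 0.007, 1.0, -0.0]
ft_force: [0.5, -1.1, -0.2]
grip_width: 0.0005
finger_force: 0.0
```

play_rows:
  targets:
    - {"gripper": 0,"tx": 0,"ty": 0,"tz": 0,"rx": 0,"ry": 0,"rz": 0}
    - {"gripper": 0,"tx": 0,"ty": 0,"tz": 0,"rx": 0,"ry": 0,"rz": 0}
    - {"gripper": 0,"tx": 0,"ty": 0,"tz": 0,"rx": 0,"ry": 0,"rz": 0}

```text
t: 10.15
position: [0.6582, 0.003, 0.3291]
orientation: [-0.001, 0.008, 1.0, 0.0]
ft_force: [-0.6, 0.3, -0.5]
grip_width: 0.0005
finger_force: 0.0
```

Run:
```python
from h import *
where()
w=arm.calibration('wrist');im=arm.grab_frame('wrist');cv2.imwrite('pics/w5.png',im);np.save('w5.npy',w,allow_pickle=True)
o,ph=fit(im,w,(.5876,.0043),93)
cv2.imwrite('pics/w5o.png',cv2.resize(im[40:200,240:400],None,fx=3.7,fy=3.7,interpolation=cv2.INTER_CUBIC))
```

```text
t 10.15 tool theta 89.1 radial -0.2 tang -70.6 z 0.3291 F [-0.6  0.3 -0.5] tilt [ 0.001  0.    -1.   ]
centre [0.5876 0.0044] arm phase 93.3 n 1751 pin deg 33.5 0.0518 613
```

View pics/w5o.png

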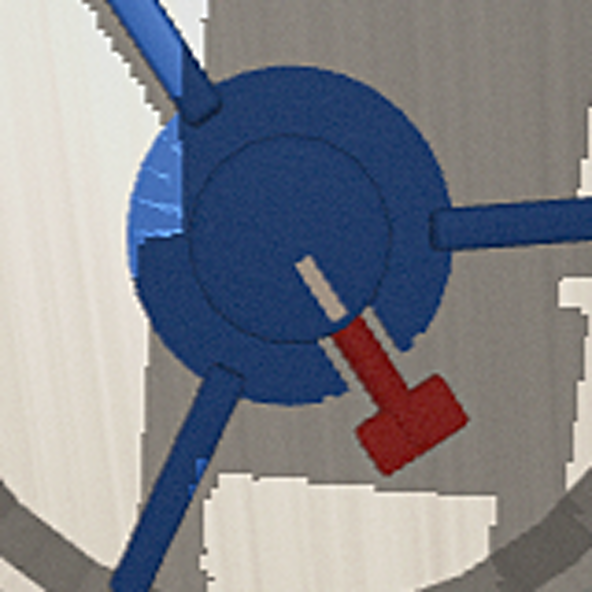

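play_rows:
  targets:
    - {"gripper": 0,"tx": 0.12,"ty": 0.001,"tz": 0,"rx": 0,"ry": 0,"rz": 0}
    - {"gripper": 0,"tx": 0.12,"ty": 0,"tz": 0,"rx": 0,"ry": 0,"rz": 0}
    - {"gripper": 0,"tx": 0.113,"ty": 0,"tz": 0,"rx": 0,"ry": 0,"rz": 0}
    - {"gripper": 0,"tx": 0,"ty": 0,"tz": 0.15,"rx": 0,"ry": 0,"rz": 0}
    - {"gripper": 0,"tx": 0,"ty": 0,"tz": 0.15,"rx": 0,"ry": 0,"rz": 0}
    - {"gripper": 0,"tx": 0,"ty": 0,"tz": 0.15,"rx": 0,"ry": 0,"rz": 0}
    - {"gripper": 0,"tx": 0,"ty": 0,"tz": 0.1,"rx": 0,"ry": 0,"rz": 0}
    - {"gripper": 0,"tx": 0,"ty": 0,"tz": 0.05,"rx": 0,"ry": 0,"rz": 0}
    - {"gripper": 0,"tx": 0,"ty": 0,"tz": 0,"rx": 0,"ry": 0,"rz": 0}
    - {"gripper": 0,"tx": 0,"ty": 0,"tz": 0,"rx": 0,"ry": 0,"rz": 0}

```text
t: 11.03
position: [0.5881, 0.0045, 0.2107]
orientation: [0.0, 0.007, 1.0, -0.0]
ft_force: [-0.8, 0.0, 0.0]
grip_width: 0.0004
finger_force: 0.0
```

```bash
python3 -c "
from h import *
where()"
```

```text
t 11.03 tool theta 89.2 radial 0.2 tang -0.5 z 0.2107 F [-0.8  0.   0. ] tilt [-0.001 -0.    -1.   ]
```

Now down to about 0.193 in small steps, watching force.

play_rows:
  targets:
    - {"gripper": 0,"tx": 0,"ty": 0,"tz": 0.03,"rx": 0,"ry": 0,"rz": 0}
    - {"gripper": 0,"tx": 0,"ty": 0,"tz": 0.02,"rx": 0,"ry": 0,"rz": 0}
    - {"gripper": 0,"tx": 0,"ty": 0,"tz": 0.01,"rx": 0,"ry": 0,"rz": 0}
    - {"gripper": 0,"tx": 0,"ty": 0,"tz": 0.01,"rx": 0,"ry": 0,"rz": 0}
    - {"gripper": 0,"tx": 0,"ty": 0,"tz": 0.01,"rx": 0,"ry": 0,"rz": 0}
    - {"gripper": 0,"tx": 0,"ty": 0,"tz": 0.01,"rx": 0,"ry": 0,"rz": 0}
    - {"gripper": 0,"tx": 0,"ty": 0,"tz": 0,"rx": 0,"ry": 0,"rz": 0}

```text
t: 11.62
position: [0.5882, 0.004, 0.1924]
orientation: [0.001, 0.008, 1.0, -0.0]
ft_force: [-0.1, 0.7, 3.1]
grip_width: 0.0006
finger_force: 1.5
```

Sliding down freely (6 mm in, about 3 N).

play_rows:
  targets:
    - {"gripper": 0,"tx": 0,"ty": 0,"tz": 0.01,"rx": 0,"ry": 0,"rz": 0}
    - {"gripper": 0,"tx": 0,"ty": 0,"tz": 0.01,"rx": 0,"ry": 0,"rz": 0}
    - {"gripper": 0,"tx": 0,"ty": 0,"tz": 0.008,"rx": 0,"ry": 0,"rz": 0}
    - {"gripper": 0,"tx": 0,"ty": 0,"tz": 0,"rx": 0,"ry": 0,"rz": 0}
    - {"gripper": 0,"tx": 0,"ty": 0,"tz": 0,"rx": 0,"ry": 0,"rz": 0}

```text
t: 12.03
position: [0.5881, 0.004, 0.1867]
orientation: [0.001, 0.008, 1.0, -0.0]
ft_force: [-1.3, 2.0, 5.0]
grip_width: 0.0007
finger_force: 2.2
```

play_rows:
  targets:
    - {"gripper": 0,"tx": 0,"ty": 0,"tz": 0.004,"rx": 0,"ry": 0,"rz": 0}
    - {"gripper": 0,"tx": 0,"ty": 0,"tz": 0.003,"rx": 0,"ry": 0,"rz": 0}
    - {"gripper": 0,"tx": 0,"ty": 0,"tz": 0,"rx": 0,"ry": 0,"rz": 0}
    - {"gripper": 0,"tx": 0,"ty": 0,"tz": 0,"rx": 0,"ry": 0,"rz": 0}

```text
t: 12.37
position: [0.5882, 0.004, 0.186]
orientation: [0.001, 0.008, 1.0, -0.0]
ft_force: [-2.0, 0.7, 10.4]
grip_width: 0.0005
finger_force: 4.5
```

play_rows:
  targets:
    - {"gripper": 0,"tx": 0,"ty": 0,"tz": 0.003,"rx": 0,"ry": 0,"rz": 0}
    - {"gripper": 0,"tx": 0,"ty": 0,"tz": 0,"rx": 0,"ry": 0,"rz": 0}
    - {"gripper": 0,"tx": 0,"ty": 0,"tz": 0,"rx": 0,"ry": 0,"rz": 0}
    - {"gripper": 0,"tx": 0,"ty": 0,"tz": 0,"rx": 0,"ry": 0,"rz": 0}

```text
t: 12.7
position: [0.5882, 0.004, 0.1859]
orientation: [0.001, 0.008, 1.0, -0.0]
ft_force: [-4.2, 0.2, 12.2]
grip_width: 0.0002
finger_force: 6.1
```

play_rows:
  targets:
    - {"gripper": 0,"tx": 0,"ty": 0,"tz": -0.05,"rx": 0,"ry": 0,"rz": 0}
    - {"gripper": 0,"tx": 0,"ty": 0,"tz": -0.15,"rx": 0,"ry": 0,"rz": 0}
    - {"gripper": 0,"tx": 0,"ty": 0,"tz": -0.17,"rx": 0,"ry": 0,"rz": 0}
    - {"gripper": 0,"tx": 0,"ty": 0,"tz": -0.17,"rx": 0,"ry": 0,"rz": 0}
    - {"gripper": 0,"tx": 0,"ty": 0,"tz": -0.17,"rx": 0,"ry": 0,"rz": 0}
    - {"gripper": 0,"tx": -0.12,"ty": 0,"tz": 0,"rx": 0,"ry": 0,"rz": 0}
    - {"gripper": 0,"tx": -0.12,"ty": 0,"tz": 0,"rx": 0,"ry": 0,"rz": 0}
    - {"gripper": 0,"tx": -0.11,"ty": 0,"tz": 0,"rx": 0,"ry": 0,"rz": 0}
    - {"gripper": 0,"tx": 0,"ty": 0,"tz": 0,"rx": 0,"ry": 0,"rz": 0}
    - {"gripper": 0,"tx": 0,"ty": 0,"tz": 0,"rx": 0,"ry": 0,"rz": 0}
    - {"gripper": 0,"tx": 0,"ty": 0,"tz": 0,"rx": 0,"ry": 0,"rz": 0}

```text
t: 13.62
position: [0.6573, 0.0029, 0.3257]
orientation: [-0.001, 0.008, 1.0, -0.0]
ft_force: [-0.6, 0.1, -0.9]
grip_width: 0.0002
finger_force: 0.0
```

Run:
```python
from h import *
where()
w=arm.calibration('wrist');im=arm.grab_frame('wrist')
fit(im,w,(.5876,.0043),93,.0125)
s=arm.grab_frame('side')
cv2.imwrite('pics/f.png',np.vstack([cv2.resize(im[40:200,240:400],(400,400)),cv2.resize(s[160:240,255:365],(400,200))])[:600])
```

```text
t 13.62 tool theta 89.1 radial -0.3 tang -69.7 z 0.3257 F [-0.6  0.1 -0.9] tilt [ 0.001 -0.    -1.   ]
centre [0.5876 0.0044] arm phase 93.3 n 1642 pin deg 33.4 0.0519 628
```

View pics/f.png

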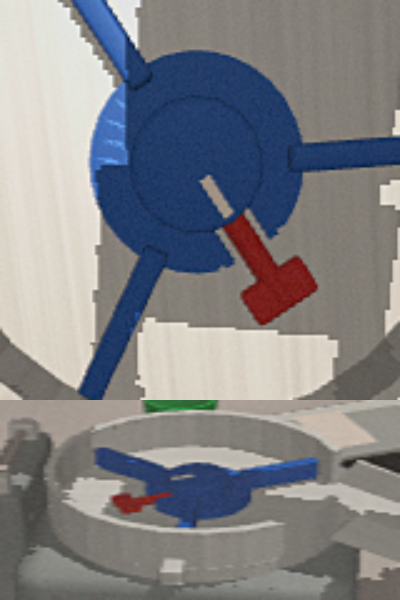

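The picture shows the pin sitting in the notch with the sweeper lowered and the hand clear.

```bash
python3 -c "
from plant import arm
print(arm.hand_in())"
```

```text
the job is handed in; nothing more can be done
None
```

The job is handed in: I pushed the sweeper round about 151° until the notch lay over the pin, pressed the cap down until it stopped at about 186 mm (12 N at the stop), and took the hand clear; no verdict was returned.

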